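# Book a tested module out of the shielded test box

### The arm

A 6-joint arm with a two-finger parallel gripper is mounted at the origin on the work surface. World frame = base frame: x ahead of the robot, y to its left, z up, the work surface at z = 0. Lengths are in m, angles in rad, forces in N, time in s.
With the tool pointing down it reaches from about 0.3 to 0.875 m from the base axis. Payload 6.4 kg.
Tool frame: the origin (TCP) lies on the centre line of the jaws, within the pads' length; the fingertips stand 25 mm ahead of it and the grasp point (between the pads) lies 6 mm ahead of it (ctrl.tip_reach is the distance from the TCP to the fingertips, in m); z points along the fingers, y is the line along which they close (so a half turn about z gives the same grasp; the last joint's range is limited). The gripper opens to 85 mm and grips with 20 to 120 N. Pads are 22 mm wide; open, the fingers measure 114 mm over their backs; the gripper's body (76 mm by 85 mm) begins 54 mm behind the grasp point. The pads swing forward as they close: fully open they stand 13 mm farther back than shut.
Start: joints at [1.059, 0.181, 1.607, -0, 1.354, -0.206], TCP at [0.173, 0.548, 0.256] pointing down, gripper open.
Joint ranges: [-2.99, 2.99], [-0.89, 2.07], [0.3, 2.58], [-1.14, 4.28], [0, 2.63], [-3.12, 3.12]. Speed limits (rad/s): [2.57, 2.57, 3.01, 3.14, 3.14, 3.14].

### API

Orientations are given as a unit quaternion [w, x, y, z].
In Python, from bench import ctrl gives the robot as it stands.
- The arm moves only by the tool servo_tool, never from a script. Its argument "motion" is a list that holds one entry, the list of rows, each a list of 5 numbers: the shift along the tool's x, y, z in cm, then the turn about the tool's z in degrees, then the closure, from -1 (fully open) to 1 (shut). In form: [[[dx, dy, dz, twist, claw], ...]]. A call has 1 to 5 rows; each row is the pose to reach, as a shift and turn from the pose commanded when the call began, along the tool's axes at that moment; what a row does not reach only later rows make up. A row lasts 1/10 s, in which the tool goes at most 50 mm and 8.59 degrees, less where a joint would pass 70% of its speed; a pose out of reach is approached as far as the arm can. A call with a gripper value outside its range is refused whole. The fingers move at their own pace and stop on an object; the grip force is fixed at half the most. Time passes only in rows, so rows that repeat a pose let the fingers close. It gives the time, the measured TCP pose, the force, the opening and the grip force at its end, in the units of the state.
- ctrl.get_obs(): the state, without advancing time (a new reading comes with each control period).
- ctrl.camera(name): name is "scene" or "top"; returns a dict with "pixels" (420x560x3 uint8, red, green, blue), "depth" (420x560 float32, m along the optical axis (not along the pixel's ray), 0 where there is no reading), "fx", "fy", "cx", "cy" (pixels), "R" (3x3) and "t" (3): a world point X has camera coordinates R X + t. Camera axes: x right, y down, z forward; pixel columns grow to the right and rows downward; lengths in m; the calibration is good to about 2 mm. A picture is of the moment at which its call begins.
- ctrl.hand_in(): hands the job in; it is judged then, once.
The state is a dict: "time_s": time; "q": joint angles; "dq": joint speeds; "joint_efforts": joint torques, N m; "eef_pos": TCP position; "eef_rot": TCP orientation; "wrist_force": force on the tool from outside, world axes, zero at the start; "torque": the same for the moment, N m; "opening": opening from 0.0 (shut) to 1.0 (fully open); "grasp_force": force on a finger pad.
Only numpy, scipy, OpenCV 4.12 (cv2) and the standard library are available. Lean on these libraries where they do the work, as an engineer would, in place of code of your own. Each camera call takes 0.05 s, during which the arm holds its last target. There are 200 camera calls.

### The job

Swing the test box's lid right up, take out the finned module and stand it upright near the middle of the black scan pad, letting go of it so that it is read. Then take it by its two narrow ends and stand it in the middle of the rack's empty bay, down on the rubber foot pad, and leave the lid of the box shut. Keep the module upright, never drop it, and leave the other things where they are.

Things in the scene. Friction and masses are not known exactly. Their poses are not given: they have to be found in the camera images.
- box: Grey shielded test box, fixed, 210 (x) by 190 (y) mm, walls 5 mm, rim 92 mm high. Origin: centre of its underside on the table; its front faces its -x, z up. Under the lid, from box x -105 to +50 mm, is an open well (inner x -100 to +45, y -90 to +90 mm); behind it, to +105 mm, a solid block 107 mm high.
- cradle (a point): Centre of the top of the black cradle in the well, where the module stands, 15 mm above the table, 28 mm in front of the box's origin. Two cheeks, 6 mm thick and 100 mm wide in y, tops 78 mm above the table, stand 36 to 42 mm before and behind this point (box -x and +x), at the module's narrow ends: it can be gripped only across its 42 mm width, along box y.
- lid (a joint): Lid hinge angle, rad: 0 shut, 1.75 fully open at its stop. The lid (aluminium, 155 by 190 by 8 mm, 0.3 kg) hinges at its rear edge about the box's y; its front edge rises and swings back towards +x. Left below 1.4 rad it falls shut by itself; left above 1.55 rad it stays up, leaning back. A damper (0.15 N m s/rad) makes it fall slowly, in about 2 s.
- lid_hinge (a point): On the hinge line at mid width: 50 mm behind the box's origin in box x, 92.5 mm above the table.
- lid_handle (a point): Centre of the lid's steel bar handle: 12 mm round, 100 mm long along box y, posts at its ends. Lid shut: 143 mm in front of the hinge line, 50 mm above it, 42 mm off the lid's top. Lid open: the bar is on the lid's far (+x) side and a finger fits between bar and lid. Fingers pinching it along box x can keep pointing down while the bar turns in them.
- module: Finned aluminium module with a black cap, a plain block 64 (x) by 42 (y) by 70 (z) mm, about 0.35 kg. Origin: centre of its underside, z up when upright. The one to be moved; at first in the box, its x along the box's x, underside 15 mm and top 85 mm above the table, up to 15 mm off the box's middle in y.
- scan_pad: Flat black square scan pad, fixed, 150 by 150 by 14 mm. Origin: centre of its underside on the table; its top is 14 mm above the table.
- rack: Aluminium rack, fixed, 150 (x) by 174 (y) mm, origin: centre of its underside. Base 5 mm; four 6 mm walls along its x, tops 75 mm above the table, make three bays side by side (centres y -56, 0, +56 mm), 50 mm wide, open at both ends. A module stands with its 64 mm length along rack x; no room for fingers beside its 42 mm width, so grip it by its narrow ends, along rack x.
- seat: Thin black rubber foot pad 64 by 40 by 3 mm, fixed, in the middle of the empty bay: where the module goes. Origin: centre of its underside, 5 mm above the table; top 8 mm above the table; x along the bay. A seated module's top is 78 mm above the table.
- spare_a: Finned aluminium module with a black cap, a plain block 64 (x) by 42 (y) by 70 (z) mm, about 0.35 kg. Origin: centre of its underside, z up when upright. Stands in another bay of the rack, leave it.
- spare_b: Finned aluminium module with a black cap, a plain block 64 (x) by 42 (y) by 70 (z) mm, about 0.35 kg. Origin: centre of its underside, z up when upright. Stands in another bay of the rack, leave it.
- screwdriver: Screwdriver 180 mm long, lying on the table; leave it. Origin at its middle, underside.
- tape_roll: Flat pale ring, 90 mm across, 25 mm high, on the table; leave it. Origin: centre of its underside.
- scanner: Black handheld scanner lying on its side, 115 by 160 by 38 mm; leave it. Origin: underside of its head.
- parts_bin: Orange open bin 150 by 100 by 60 mm; leave it. Origin: centre of its underside.
- mouse: Black mouse, 64 mm across, 34 mm high; leave it. Origin: centre of its underside.
- heatsink: Bare aluminium heat sink 70 by 70 by 32 mm; leave it. Origin: centre of its underside.
Not all that is in view belongs to the job. Several things have the shape of the scan_pad; the one meant has the colours described above.

How it is judged:
On the way, in this order (a step that is already met when the one before it is completed fails the run):
1. the lid is swung right up (past 1.3 rad) (value of joint lid above 1.3 rad), for 0.2 s.
2. the module stands upright on the scan pad, its centre within 40 mm of the pad's middle along each side, at rest and let go (x of module in the frame of scan_pad between -0.04 and 0.04 m and y of module in the frame of scan_pad between -0.04 and 0.04 m and z of module in the frame of scan_pad between 0.008 and 0.02 m and angle between module's own z axis and vertical below 0.1 rad and contact force between the fingers and module below 0.2 N and linear speed of module below 0.03 m/s), for 0.3 s.
3. the module stands down on the rubber foot pad in the empty bay, at rest and let go (x of module in the frame of seat between -0.025 and 0.025 m and y of module in the frame of seat between -0.01 and 0.01 m and z of module in the frame of seat between -0.002 and 0.008 m and angle between the x axis of module and the x axis of seat, either way round below 0.2 rad and angle between module's own z axis and vertical below 0.1 rad and contact force between the fingers and module below 0.2 N and linear speed of module below 0.03 m/s), for 0.2 s.
At the end, for the whole second after the job is handed in: The module stands upright on the rubber foot pad in the empty bay (within 25 mm of the pad's middle along the bay and 10 mm across it, long side along the bay, underside within a few mm of the pad), at rest and let go, and the lid is shut (below 0.05 rad) (all of step 3 and value of joint lid below 0.05 rad); the robot touches nothing.
It fails at once if the module is dropped (falls faster than 0.6 m/s, let go) (linear speed of module above 0.6 m/s and contact force between the fingers and module below 0.2 N).
It fails at once if the module is tipped over (more than 0.6 rad) (angle between module's own z axis and vertical above 0.6 rad).
It fails at once if a module already in the rack is displaced by more than 20 mm (distance of any of spare_a, spare_b from where it was at the start of the episode above 0.02 m).
It fails at once if another thing on the table is displaced by more than 30 mm (distance of any of screwdriver, tape_roll, scanner, parts_bin, mouse, heatsink from where it was at the start of the episode above 0.03 m).
It also fails if it takes over 72 s, if anything falls off the work surface, if the arm or the gripper's body presses on something with over 40 N, if the wrist force passes 120 N, or if a joint passes its speed limit or range.

## Working session

There is one attempt and no reset: what is moved stays moved. The work goes in short steps, Python scripts to look and compute and a tool call to move; the robot and the scene stay as the last step left them, time stands still between calls to the robot, and variables do not carry over. Pictures are saved under pics/ and viewed, at most 10 in all, crops included, and the job is handed in when it is done.

Besides the shell and the picture viewer there is one more tool, called after "Call:" by a JSON object that holds its "op" and its "data", one argument or row to a line. servo_tool: Moves the arm, as the interface text tells. Its arguments: {"type":"object","properties":{"motion":{"type":"array"}},"required":["motion"]}

```bash
mkdir -p pics
cat > h.py <<'E'
import numpy as np, cv2, pickle
from bench import ctrl
def shot(n,f):
    c=ctrl.camera(n); pickle.dump(c,open(f'{f}.pkl','wb')); cv2.imwrite(f'pics/{f}.png',c['pixels'][:,:,::-1]); return c
def cloud(c):
    d=c['depth']; v,u=np.mgrid[:d.shape[0],:d.shape[1]]
    P=np.stack([(u-c['cx'])/c['fx']*d,(v-c['cy'])/c['fy']*d,d],-1)
    W=(P-c['t'])@c['R']; W[d==0]=np.nan; return W
E
python3 - <<'E'
from h import *
import numpy as np
o=ctrl.get_obs(); print(o['eef_pos'],o['eef_rot'],o['opening'],ctrl.tip_reach)
a=shot('top','top0'); b=shot('scene','sc0')
im=np.vstack([a['pixels'],b['pixels']])
for c in(a,b): print(-c['R'].T@c['t'],c['fx'])
E
```

```text
[0.17282142 0.54788333 0.25538671] [-2.97841958e-04  1.52263587e-01  9.88339542e-01 -8.12883186e-04] 1.0016134416664866 0.025
[ 0.33617449 -0.00457805  1.43843912] 432.0664610404064
[ 1.40179351 -0.16941275  1.0872575 ] 420.2646927144745
```

View pics/top0.png

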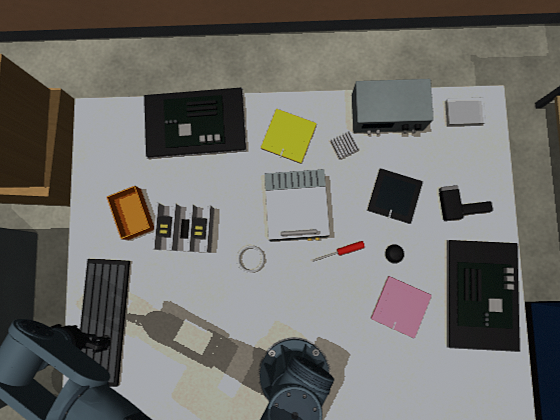

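View pics/sc0.png

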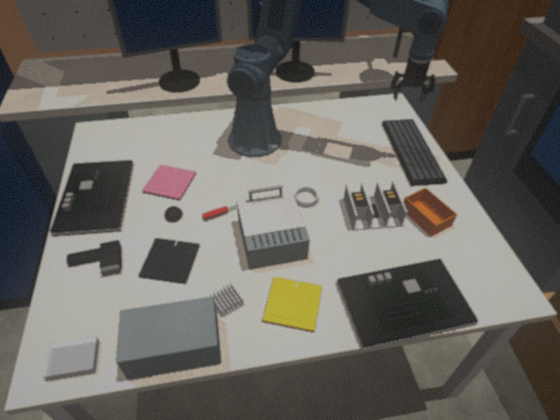

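Both views: the box is at top (297,205) with its handle at (300,232). Candidates for the scan pad are black (395,195), yellow (289,136) and pink (402,306), with large PCB trays at (195,122) and (483,295). I choose the black one at (395,195). The rack is at (184,228), with spares at (164,230) and (200,230), so the middle bay looks empty.

Run:
```python
from h import *
c=pickle.load(open('top0.pkl','rb')); W=cloud(c); Z=W[...,2]; px=c['pixels'].astype(int)
def rect(n,box,zl,zh,extra=None):
    m=np.zeros(Z.shape,bool); u0,v0,u1,v1=box; m[v0:v1,u0:u1]=1
    m&=(Z>zl)&(Z<zh)
    if extra is not None: m&=extra
    k,l,s,_=cv2.connectedComponentsWithStats(m.astype(np.uint8)); i=1+np.argmax(s[1:,4]); m=l==i
    P=W[m]; r=cv2.minAreaRect((P[:,:2]*1000).astype(np.float32)); print(n,m.sum(),np.round(r[0],1),np.round(r[1],1),round(r[2],2),'z',np.round(np.median(P[:,2])*1000,1)); return P
print('table z',np.nanmedian(Z[255:275,330:370]))
rect('pad',(355,160,430,230),.008,.03,)
rect('lid',(255,160,340,250),.085,.105)
rect('box all',(255,160,340,250),.085,.12)
rect('block',(255,160,340,250),.102,.12)
rect('handle',(270,215,330,245),.125,.16)
rect('rack base',(145,195,225,260),.003,.09)
for k in ((150,176),(174,195),(190,215)): rect('spare?',(k[0],210,k[1],250),.0765,.09)
rect('walls',(145,195,225,260),.07,.0764)
for v in range(205,255,6): print(v,[int(x*1000) if x==x else -1 for x in Z[v,150:222:2]])
t=px[150:250,150:440]; b=pickle.load(open('sc0.pkl','rb'))['pixels']
A=cv2.resize(c['pixels'][195:260,145:225],None,fx=5,fy=5,interpolation=2); B=cv2.resize(c['pixels'][160:225,355:435],None,fx=5,fy=5,interpolation=2)
C=cv2.resize(b[175:235,335:435],None,fx=4,fy=4,interpolation=2); D=np.zeros((240,400,3),np.uint8); 
E=cv2.resize(b[180:270,230:330],(266,240),interpolation=2); D[:,:266]=E
im=np.vstack([np.hstack([A,B]),np.hstack([C,D])]); cv2.imwrite('pics/crop0.png',im[:,:,::-1]); print(im.shape)
```

```text
table z -0.00029782165654404627
pad 1983 [ 568.7 -350.3] [151.3 156.1] 70.76 z 13.9
lid 3596 [537.6 -21.2] [210.6 190.1] 2.73 z 100.3
box all 3875 [537.5 -21.2] [210.7 190.1] 2.73 z 100.6
block 76 [610.3  20. ] [31.5 51.7] 88.63 z 104.5
handle 146 [444.7 -25.1] [ 11.9 108.2] 2.62 z 147.2
rack base 2710 [480.9 370. ] [258.6 173.8] 83.24 z 45.3
spare? 36 [466.8 407.2] [37.8 24.3] 58.66 z 77.8
spare? 15 [484.3 316.8] [ 6.3 38.7] 89.25 z 77.8
spare? 15 [484.3 316.8] [ 6.3 38.7] 89.25 z 77.8
walls 233 [483.2 402.6] [62.6 77. ] 87.07 z 73.9
205 [8, -1, 3, 5, 78, 55, 37, -1, 4, -1, 0, 0, 72, 69, 42, 1, 4, 2, 5, 3, 3, 78, 58, 1, 7, -3, 1, -3, 1, 0, 74, -3, -3, -1, 2, -3]
211 [-2, 0, 0, 71, 73, 56, 28, 3, 1, 9, 5, 2, 75, 68, 39, 11, 7, 3, 8, 7, 9, 74, 55, 27, 3, 4, 0, 2, 4, 72, 74, 41, 6, 3, -4, 1]
217 [14, -1, 0, 71, 65, 74, 76, 71, 73, 73, 76, 68, 73, 57, 38, 11, 0, 5, 7, 3, 3, 74, 44, 15, 4, -2, 9, 6, 5, 79, 63, 38, -2, -2, 4, 1]
223 [37, 13, 2, 78, 79, 75, 72, 74, 78, 76, 80, 39, 74, 47, 24, 2, 8, 5, 11, 8, 73, 66, 74, 78, 71, 71, 71, 70, 71, 74, 60, 24, 4, 9, 1, -2]
229 [35, 17, 14, 73, 75, 76, 75, 73, 78, 79, 74, 72, 68, 45, 22, 4, 6, 5, 4, 11, 76, 58, 77, 72, 75, 76, 73, 72, 57, 75, 53, 16, 1, -1, 0, -3]
235 [-1, -4, 74, 66, 72, 76, 72, 73, 77, 71, 69, 70, 66, 37, 12, 5, 3, 12, 8, 13, 77, 74, 74, 73, 79, 73, 72, 79, 58, 75, 47, 8, -1, -5, 3, 2]
241 [3, -1, 77, 64, 42, 23, 6, 0, 4, 3, 4, 77, 56, 28, 8, -1, 1, 4, 0, 8, 74, 49, 20, 1, 4, 0, 5, 4, 72, 70, 34, 2, 1, 0, 0, -3]
247 [0, 1, 73, 57, 36, 18, 9, 0, 0, 7, 9, 77, 52, 25, 6, 5, 4, 6, 3, 73, 64, 49, 16, 2, 5, 3, -3, 0, 68, 61, 30, 1, -1, 1, 1, -6]
253 [-5, 1, 3, -3, -1, -7, 0, -2, 8, 0, -1, 0, 4, 2, -3, -3, -2, -4, 1, 2, 5, 2, 2, 3, 6, -1, 0, 4, -3, 0, 0, 6, 2, 0, 2, 0]
(565, 800, 3)
```

View pics/crop0.png

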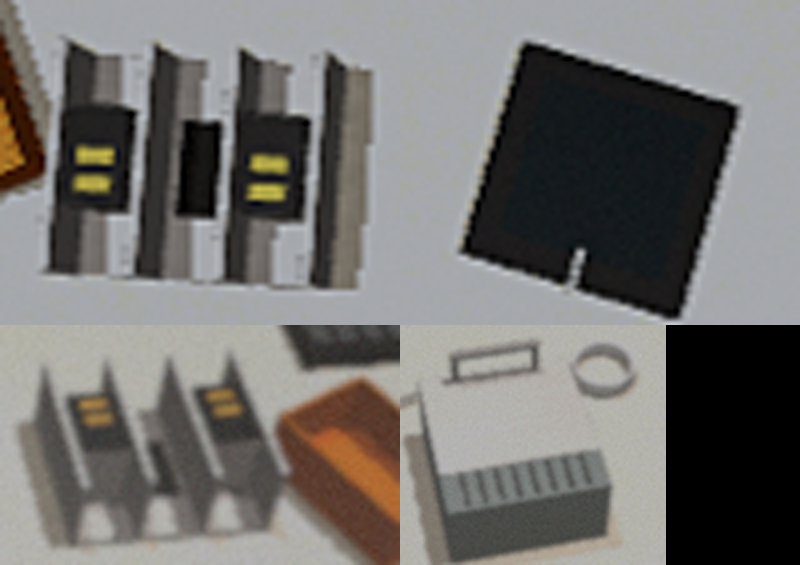

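The crops confirm it: the left and right bays hold spares (yellow labels), the middle bay is empty with the black foot pad (top ≈ (185,228)), and the plain black square is the scan pad. The box is at (537.5,-21.2) mm with yaw 2.73°, and the measured handle agrees with the model.

```bash
cat >> h.py <<'E'
def Yaw(o):
    w,x,y,z=o['eef_rot']; return np.degrees(np.arctan2(1-2*(x*x+z*z),2*(x*y-w*z)))  # of tool y
def plan(*T):
    """T: (x,y,z mm TCP, yaw deg, calls): splits evenly into calls; prints end shift of each call"""
    o=ctrl.get_obs(); p=np.array(o['eef_pos'])*1000; a=Yaw(o)
    print('t %.2f'%o['time_s'],'now',p.round(1),'yaw %.2f'%a,'open %.2f'%o['opening'],'F',np.round(o['wrist_force'],1),'g %.1f'%o['grasp_force'])
    for *q,b,n in T:
        q=np.array(q,float); p0,a0=p,a; d=(b-a0+180)%360-180
        for k in range(1,n+1):
            t=p0+(q-p0)*k/n; c=a0+d*k/n; s=t-p; r=np.radians(a)
            ty=np.array([np.cos(r),np.sin(r),0]); tx=np.array([-np.sin(r),np.cos(r),0])
            tx=np.cross(ty,[0,0,-1])
            print('  ->',t.round(0),'%.1f:'%c,[round(float(s@tx)/10,2),round(float(s@ty)/10,2),round(-s[2]/10,2),round(float(a-c),1)],'dist %.0f'%np.linalg.norm(s)); p,a=t,c
E
python3 - <<'E'
from h import *
from scipy.optimize import minimize
c=pickle.load(open('top0.pkl','rb')); W=cloud(c)
P=W[195:262,145:226].reshape(-1,3)*1000; P=P[np.isfinite(P[:,0])]
Q=P[(P[:,2]>25)&(P[:,2]<85)&(P[:,1]<480)]
def loc(p,P): x,y,a=p; C,S=np.cos(a),np.sin(a); d=P[:,:2]-[x,y]; return np.c_[d@[C,S],d@[-S,C]]
def f(p):
    L=loc(p,Q); L=L[(abs(L[:,0])>38)&(abs(L[:,0])<80)]
    e=np.min(abs(L[:,1:]-np.array([-86,-30,26,82])),1); return np.mean(np.minimum(e,8)**2)
best=min((minimize(f,[480,y,a],method='Nelder-Mead',options=dict(xatol=.05,initial_simplex=[[480,y,a],[485,y,a],[480,y+5,a],[480,y,a+.05]])) for y in(350,360,370) for a in(-.1,-.05,0)),key=lambda r:r.fun)
print(best.x,best.fun)
L=loc(best.x,Q); L=L[abs(L[:,1])<92]; print('x ext',np.percentile(L[:,0],[.5,1,99,99.5]),'y ext',np.percentile(L[:,1],[.5,99.5]))
# seat pad by colour
px=c['pixels'][195:262,145:226].astype(int).sum(2); V=W[195:262,145:226]
m=(px<75)&(V[...,2]<.02); m[:, :30]=0; m[:,48:]=0; S=V[m]*1000; r=cv2.minAreaRect(S[:,:2].astype(np.float32)); print('seat',m.sum(),r)
plan((444.6,-25.6,250,2.7,3),(444.6,-25.6,148,2.7,1))
E
```

```text
[ 4.82074190e+02  3.47018968e+02 -7.40615377e-02] 4.250067463843949
x ext [-79.60215868 -78.46950436  66.98028274  68.51706396] y ext [-87.87991783  86.45488455]
seat 133 ((479.3481750488281, 355.4176940917969), (26.51708221435547, 61.24481201171875), 88.68305206298828)
t 0.10 now [172.9 547.9 255.5] yaw 72.48 open 1.00 F [-0.7  0.  -1. ] g 0.0
  -> [263. 357. 254.] 49.2: [-14.39, -15.5, np.float64(0.18), 23.3] dist 212
  -> [354. 166. 252.] 26.0: [-19.35, -8.56, np.float64(0.18), 23.3] dist 212
  -> [445. -26. 250.] 2.7: [-21.15, -0.22, np.float64(0.18), 23.3] dist 212
  -> [445. -26. 148.] 2.7: [0.0, 0.0, np.float64(10.2), 0.0] dist 102
```

Call:
{"op": "servo_tool", "data": {
  "motion": [
    [[-14.4, -15.5, 0.2, 23.3, -1], [-14.4, -15.5, 0.2, 23.3, -1], [-14.4, -15.5, 0.2, 23.3, -1], [-14.4, -15.5, 0.2, 23.3, -1], [-14.4, -15.5, 0.2, 23.3, -1]]
  ]
}}

```text
time_s: 0.6
eef_pos: [0.2648, 0.3537, 0.2537]
eef_rot: [0.0, 0.35, 0.937, -0.001]
wrist_force: [-0.1, 0.8, 0.2]
opening: 0.999
grasp_force: 0.0
```

Call:
{"op": "servo_tool", "data": {
  "motion": [
    [[-19.4, -8.6, 0.2, 23.3, -1], [-19.4, -8.6, 0.2, 23.3, -1], [-19.4, -8.6, 0.2, 23.3, -1], [-19.4, -8.6, 0.2, 23.3, -1], [-19.4, -8.6, 0.2, 23.3, -1]]
  ]
}}

```text
time_s: 1.1
eef_pos: [0.3559, 0.1619, 0.2524]
eef_rot: [0.001, 0.533, 0.846, -0.0]
wrist_force: [-0.2, 1.5, -0.1]
opening: 0.996
grasp_force: 0.0
```

Call:
{"op": "servo_tool", "data": {
  "motion": [
    [[-21.2, -0.2, 0.2, 23.3, -1], [-21.2, -0.2, 0.2, 23.3, -1], [-21.2, -0.2, 0.2, 23.3, -1], [-21.2, -0.2, 0.2, 23.3, -1], [-21.2, -0.2, 0.2, 23.3, -1]]
  ]
}}

```text
time_s: 1.6
eef_pos: [0.4467, -0.0301, 0.2503]
eef_rot: [0.001, 0.692, 0.721, -0.0]
wrist_force: [-0.0, 0.3, -0.3]
opening: 1.002
grasp_force: 0.0
```

Call:
{"op": "servo_tool", "data": {
  "motion": [
    [[0.4, -0.2, 5, -0.4, -0.5], [0.4, -0.2, 8, -0.4, -0.5], [0.4, -0.2, 10.2, -0.4, -0.5], [0.4, -0.2, 10.2, -0.4, 0]]
  ]
}}

```text
time_s: 2.0
eef_pos: [0.4402, -0.0208, 0.1451]
eef_rot: [-0.003, 0.688, 0.725, -0.001]
wrist_force: [-0.1, -0.6, -0.4]
opening: 0.596
grasp_force: 0.0
```

Call:
{"op": "servo_tool", "data": {
  "motion": [
    [[0, 0, 0, 0, 1], [0, 0, 0, 0, 1], [0, 0, 0, 0, 1], [0, 0, 0, 0, 1], [0, 0, 0, 0, 1]]
  ]
}}

```text
time_s: 2.5
eef_pos: [0.4436, -0.0225, 0.15]
eef_rot: [0.001, 0.688, 0.725, 0.0]
wrist_force: [-2.6, 0.8, 5.5]
opening: 0.117
grasp_force: 58.4
```

Call:
{"op": "servo_tool", "data": {
  "motion": [
    [[0, 1.1, -2.4, 0, 1], [0, 2.6, -4.6, 0, 1], [0, 4.4, -6.5, 0, 1], [0, 6.6, -8.0, 0, 1], [0, 8.9, -9.2, 0, 1]]
  ]
}}

```text
time_s: 3.0
eef_pos: [0.5311, -0.0184, 0.244]
eef_rot: [0.0, 0.688, 0.725, -0.002]
wrist_force: [-5.5, -3.9, 6.0]
opening: 0.114
grasp_force: 59.9
```

Call:
{"op": "servo_tool", "data": {
  "motion": [
    [[0, 2.6, -0.7, 0, 1], [0, 5.2, -1.0, 0, 1], [0, 7.8, -0.8, 0, 1], [0, 10.4, -0.1, 0, 1], [0, 11.9, 0.5, 0, 1]]
  ]
}}

```text
time_s: 3.5
eef_pos: [0.653, -0.0123, 0.2379]
eef_rot: [0.002, 0.689, 0.725, 0.001]
wrist_force: [-1.3, -2.8, 4.4]
opening: 0.114
grasp_force: 62.9
```

Call:
{"op": "servo_tool", "data": {
  "motion": [
    [[0, 0.1, 0.1, 0, 1], [0, 0.1, 0.1, 0, 1]]
  ]
}}

```text
time_s: 3.7
eef_pos: [0.6539, -0.0123, 0.2374]
eef_rot: [0.003, 0.689, 0.725, 0.001]
wrist_force: [0.7, -1.7, 6.1]
opening: 0.112
grasp_force: 63.1
```

Call:
{"op": "servo_tool", "data": {
  "motion": [
    [[0, 0, 0, 0, 0.45], [0, 0, 0, 0, 0.45], [0, 0, 0, 0, 0.45], [0, 0, -3, 0, 0.45], [0, 0, -6, 0, 0.45]]
  ]
}}

```text
time_s: 4.2
eef_pos: [0.6505, -0.0113, 0.2935]
eef_rot: [-0.002, 0.688, 0.725, -0.001]
wrist_force: [0.9, -0.6, 1.1]
opening: 0.277
grasp_force: 0.0
```

Call:
{"op": "servo_tool", "data": {
  "motion": [
    [[0, 0, -4, 0, 0.45], [-4, -2, -5, 0, 0.45], [-8, -6, -5, 8, 0], [-12, -9, -5, 16, -0.5], [-16, -12, -5, 24, -1]]
  ]
}}

```text
time_s: 4.7
eef_pos: [0.5422, -0.1729, 0.3443]
eef_rot: [-0.0, 0.826, 0.564, -0.0]
wrist_force: [1.1, -1.3, -0.7]
opening: 0.778
grasp_force: 0.0
```

Run:
```python
from h import *
a=shot('top','top1'); b=shot('scene','sc1'); 
im=np.hstack([cv2.resize(a['pixels'][150:270,240:370],None,fx=3,fy=3,interpolation=2),cv2.resize(b['pixels'][130:250,220:350],None,fx=3,fy=3,interpolation=2)])
cv2.imwrite('pics/crop1.png',im[:,:,::-1]); plan()
W=cloud(a); bx=np.radians(2.73); C,S=np.cos(bx),np.sin(bx)
d=W[...,:2]*1000-[537.5,-21.2]; lx=d@[C,S]; ly=d@[-S,C]; z=W[...,2]*1000
m=(abs(lx+28)<50)&(abs(ly)<60)&(z>72)&(z<95); m=cv2.morphologyEx(m.astype(np.uint8),cv2.MORPH_OPEN,np.ones((5,5))).astype(bool)
P=np.c_[lx[m],ly[m],z[m]]; print(m.sum(),cv2.minAreaRect(P[:,:2].astype(np.float32)),np.median(P[:,2]),np.percentile(P,[2,98],axis=0))
```

```text
t 4.80 now [ 540.7 -176.6  344.3] yaw -21.57 open 0.93 F [ 0.3 -0.3  0.3] g 0.0
259 ((-28.582969665527344, 2.776021957397461), (41.157222747802734, 61.11178970336914), 86.23410034179688) 85.04085571226764 [[-58.85638703 -16.40413999  79.43819482]
 [  1.60213914  23.63743501  90.80184412]]
```

View pics/crop1.png

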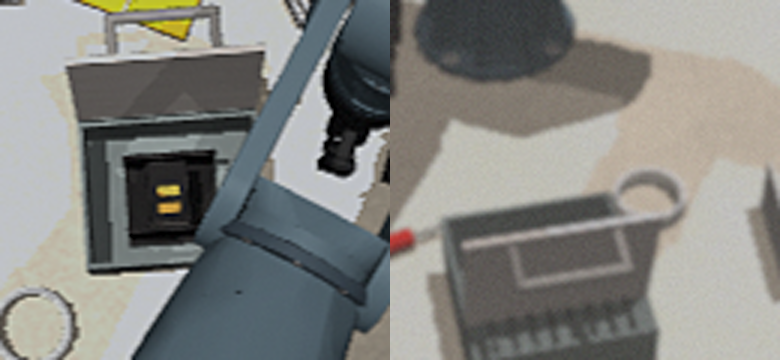

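The lid stands up. The module is in the cradle at crop (168,198), and the measured 41×61 mm at z 85 fits it.

Run:
```python
from h import *
a=pickle.load(open('top1.pkl','rb'))
u,v=296,216; r=a['R'].T@np.array([(u-a['cx'])/a['fx'],(v-a['cy'])/a['fy'],1]); o=-a['R'].T@a['t']; print('label',(o+r*(.085-o[2])/r[2])*1000)
plan((509.4,-19.2,200,-87.3,2),(509.4,-19.2,58,-87.3,1))
```

```text
label [500.67829802 -18.14508851  85.        ]
t 4.80 now [ 540.7 -176.6  344.3] yaw -21.57 open 0.93 F [ 0.3 -0.3  0.3] g 0.0
  -> [525. -98. 272.] -54.4: [6.74, -4.35, np.float64(7.21), 32.9] dist 108
  -> [509. -19. 200.] -87.3: [3.3, -7.31, np.float64(7.21), 32.9] dist 108
  -> [509. -19.  58.] -87.3: [-0.0, 0.0, np.float64(14.2), 0.0] dist 142
```

Call:
{"op": "servo_tool", "data": {
  "motion": [
    [[6.7, -4.4, 7.2, 32.9, -1], [6.7, -4.4, 7.2, 32.9, -1], [6.7, -4.4, 7.2, 32.9, -1], [6.7, -4.4, 7.2, 32.9, -1], [6.7, -4.4, 7.2, 32.9, -1]]
  ]
}}

```text
time_s: 5.3
eef_pos: [0.5265, -0.0927, 0.2719]
eef_rot: [-0.0, 0.951, 0.31, -0.0]
wrist_force: [0.7, 0.7, -0.5]
opening: 1.0
grasp_force: 0.0
```

Call:
{"op": "servo_tool", "data": {
  "motion": [
    [[3.3, -7.3, 7.2, 32.9, -1], [3.3, -7.3, 7.2, 32.9, -1], [3.3, -7.3, 7.2, 32.9, -1], [3.3, -7.3, 7.2, 32.9, -1], [3.3, -7.3, 7.2, 32.9, -1]]
  ]
}}

```text
time_s: 5.8
eef_pos: [0.5105, -0.0149, 0.2003]
eef_rot: [-0.0, 1.0, 0.029, -0.0]
wrist_force: [0.8, -0.0, 0.0]
opening: 1.001
grasp_force: 0.0
```

Call:
{"op": "servo_tool", "data": {
  "motion": [
    [[0, 0, 0, 0, -1], [0, 0, 0, 0, -1]]
  ]
}}

```text
time_s: 6.0
eef_pos: [0.5108, -0.0158, 0.2008]
eef_rot: [0.0, 1.0, 0.029, 0.0]
wrist_force: [0.3, -0.3, -1.1]
opening: 1.0
grasp_force: 0.0
```

```bash
python3 -c "
from h import *
plan((509.4,-19.2,58,-87.3,1))"
```

```text
t 6.00 now [510.8 -15.8 200.8] yaw -86.64 open 1.00 F [ 0.3 -0.3 -1.1] g 0.0
  -> [509. -19.  58.] -87.3: [-0.16, 0.33, np.float64(14.28), 0.7] dist 143
```

Call:
{"op": "servo_tool", "data": {
  "motion": [
    [[-0.1, 0.3, 4, 0.7, -1], [-0.1, 0.3, 8, 0.7, -1], [-0.1, 0.3, 11, 0.7, -1], [-0.1, 0.3, 13, 0.7, -1], [-0.1, 0.3, 14.3, 0.7, -1]]
  ]
}}

```text
time_s: 6.5
eef_pos: [0.5088, -0.0186, 0.0557]
eef_rot: [-0.0, 1.0, 0.022, -0.001]
wrist_force: [-0.7, -0.2, 0.7]
opening: 0.996
grasp_force: 0.0
```

Call:
{"op": "servo_tool", "data": {
  "motion": [
    [[0, 0, 0, 0, -0.3], [0, 0, 0, 0, 0], [0, 0, 0, 0, 0.3], [0, 0, 0, 0, 0.6], [0, 0, 0, 0, 1]]
  ]
}}

```text
time_s: 7.0
eef_pos: [0.511, -0.0188, 0.0589]
eef_rot: [0.0, 1.0, 0.022, 0.002]
wrist_force: [0.3, -0.3, 6.4]
opening: 0.484
grasp_force: 61.5
```

Call:
{"op": "servo_tool", "data": {
  "motion": [
    [[0, 0, 0, 0, 1], [0, 0, 0, 0, 1]]
  ]
}}

```text
time_s: 7.2
eef_pos: [0.5109, -0.0188, 0.0589]
eef_rot: [0.0, 1.0, 0.022, 0.002]
wrist_force: [0.5, -0.3, 6.8]
opening: 0.485
grasp_force: 61.5
```

Call:
{"op": "servo_tool", "data": {
  "motion": [
    [[0, 0, -0.5, 0, 1], [0, 0, -3, 0, 1], [0, 0, -6, 0, 1], [0, 0, -9.5, 0, 1], [0, 0, -12, 0, 1]]
  ]
}}

```text
time_s: 7.7
eef_pos: [0.5096, -0.0184, 0.1793]
eef_rot: [0.0, 1.0, 0.022, 0.0]
wrist_force: [0.3, -0.4, -4.0]
opening: 0.485
grasp_force: 62.2
```

Call:
{"op": "servo_tool", "data": {
  "motion": [
    [[0, 2, 0, 0, 1], [0, 5, 0, 0, 1], [0.5, 9, 0, 0, 1], [1, 13, 0, 0, 1], [1.5, 17, 0, 0, 1]]
  ]
}}

```text
time_s: 8.2
eef_pos: [0.5315, -0.1887, 0.1772]
eef_rot: [-0.0, 1.0, 0.022, -0.0]
wrist_force: [0.4, 0.2, -2.9]
opening: 0.483
grasp_force: 62.4
```

Call:
{"op": "servo_tool", "data": {
  "motion": [
    [[0.8, 4, 0, 0, 1], [1.6, 8, 0, 0, 1], [2.2, 12, 0, 0, 1], [2.7, 15, 0, 0, 1], [2.8, 16.4, 0, 0, 1]]
  ]
}}

```text
time_s: 8.7
eef_pos: [0.5665, -0.3529, 0.1768]
eef_rot: [0.0, 1.0, 0.021, -0.0]
wrist_force: [-0.4, -0.1, -3.0]
opening: 0.486
grasp_force: 62.3
```

```bash
python3 -c "
from h import *
plan((568.7,-350.3,60,-87.3,1))"
```

```text
t 8.70 now [ 566.5 -352.9  176.8] yaw -87.64 open 0.49 F [-0.4 -0.1 -3. ] g 62.3
  -> [ 569. -350.   60.] -87.3: [0.23, -0.25, np.float64(11.68), -0.3] dist 117
```

Call:
{"op": "servo_tool", "data": {
  "motion": [
    [[0.2, -0.2, 3.5, 0, 1], [0.2, -0.2, 7, 0, 1], [0.2, -0.2, 9.5, 0, 1], [0.2, -0.2, 11, 0, 1], [0.2, -0.2, 11.6, 0, 1]]
  ]
}}

```text
time_s: 9.2
eef_pos: [0.5679, -0.3467, 0.0593]
eef_rot: [-0.001, 1.0, 0.022, -0.001]
wrist_force: [0.5, 0.3, -2.6]
opening: 0.485
grasp_force: 62.3
```

Call:
{"op": "servo_tool", "data": {
  "motion": [
    [[0, 0, 0.1, 0, 1], [0, 0, 0.2, 0, 1], [0, 0, 0.2, 0, 1]]
  ]
}}

```text
time_s: 9.5
eef_pos: [0.5698, -0.3489, 0.061]
eef_rot: [0.001, 1.0, 0.022, 0.001]
wrist_force: [-0.4, 0.3, -2.3]
opening: 0.488
grasp_force: 62.3
```

Call:
{"op": "servo_tool", "data": {
  "motion": [
    [[0, 0, 0.1, 0, 1], [0, 0, 0.1, 0, 1]]
  ]
}}

```text
time_s: 9.7
eef_pos: [0.5691, -0.3485, 0.059]
eef_rot: [0.0, 1.0, 0.022, 0.0]
wrist_force: [0.6, 0.2, -2.9]
opening: 0.485
grasp_force: 62.3
```

Call:
{"op": "servo_tool", "data": {
  "motion": [
    [[0, 0, 0.1, 0, 1], [0, 0, 0.1, 0, 1]]
  ]
}}

```text
time_s: 9.9
eef_pos: [0.5691, -0.3484, 0.058]
eef_rot: [0.0, 1.0, 0.022, 0.0]
wrist_force: [-1.7, 1.0, 1.8]
opening: 0.487
grasp_force: 62.6
```

Call:
{"op": "servo_tool", "data": {
  "motion": [
    [[0, 0, 0.1, 0, 1], [0, 0, 0.1, 0, 1]]
  ]
}}

```text
time_s: 10.1
eef_pos: [0.5691, -0.3485, 0.058]
eef_rot: [0.0, 1.0, 0.022, 0.0]
wrist_force: [-5.2, 2.7, 8.7]
opening: 0.487
grasp_force: 63.6
```

Call:
{"op": "servo_tool", "data": {
  "motion": [
    [[0, 0, -0.1, 0, 0], [0, 0, -0.1, 0, -0.5], [0, 0, -0.1, 0, -1], [0, 0, -0.1, 0, -1], [0, 0, -0.1, 0, -1]]
  ]
}}

```text
time_s: 10.6
eef_pos: [0.5688, -0.3482, 0.0571]
eef_rot: [-0.0, 1.0, 0.022, -0.0]
wrist_force: [-0.1, -0.2, 0.7]
opening: 1.001
grasp_force: 0.0
```

Call:
{"op": "servo_tool", "data": {
  "motion": [
    [[0, 0, -3, 0, -1], [0, 0, -7, 0, -1], [0, 0, -11, 0, -1], [0, 0, -14, 0, -1], [0, 0, -15, 0, -1]]
  ]
}}

```text
time_s: 11.1
eef_pos: [0.5704, -0.3495, 0.212]
eef_rot: [0.002, 1.0, 0.022, 0.003]
wrist_force: [0.1, 0.0, 0.3]
opening: 0.998
grasp_force: 0.0
```

Call:
{"op": "servo_tool", "data": {
  "motion": [
    [[-3, 0, 0, -8, -1], [-6, 0, 0, -16, -1], [-10, 0, 0, -24, -1], [-14, 0, 0, -32, -1], [-18, 0, 0, -40, -1]]
  ]
}}

```text
time_s: 11.6
eef_pos: [0.3872, -0.3553, 0.2059]
eef_rot: [-0.001, 0.931, 0.365, -0.0]
wrist_force: [-0.4, -1.0, 0.6]
opening: 1.0
grasp_force: 0.0
```

Run:
```python
from h import *
a=shot('top','top2'); b=shot('scene','sc2'); 
im=np.hstack([cv2.resize(a['pixels'][140:260,340:470],None,fx=3,fy=3,interpolation=2),cv2.resize(b['pixels'][200:320,90:220],None,fx=3,fy=3,interpolation=2)])
cv2.imwrite('pics/crop2.png',im[:,:,::-1])
W=cloud(a)*1000; z=W[...,2]; m=(z>72)&(z<100); m[:, :350]=0;m[:,440:]=0;m[:150]=0;m[230:]=0
m=cv2.morphologyEx(m.astype(np.uint8),cv2.MORPH_OPEN,np.ones((3,3))).astype(bool)
P=W[m]; print(m.sum(),cv2.minAreaRect(P[:,:2].astype(np.float32)),np.median(P[:,2]))
plan((569,-348.5,200,2.5,2),(569,-348.5,58,2.5,1))
```

```text
279 ((567.4554443359375, -348.66558837890625), (64.27554321289062, 42.83451461791992), 2.810441732406616) 83.74221496735254
t 11.70 now [ 385.  -355.1  205.5] yaw -47.42 open 1.00 F [ 0.4  1.2 -0.3] g 0.0
  -> [ 477. -352.  203.] -22.5: [7.0, 5.98, np.float64(0.27), -25.0] dist 92
  -> [ 569. -348.  200.] 2.5: [3.82, 8.38, np.float64(0.27), -25.0] dist 92
  -> [ 569. -348.   58.] 2.5: [0.0, 0.0, np.float64(14.2), 0.0] dist 142
```

View pics/crop2.png

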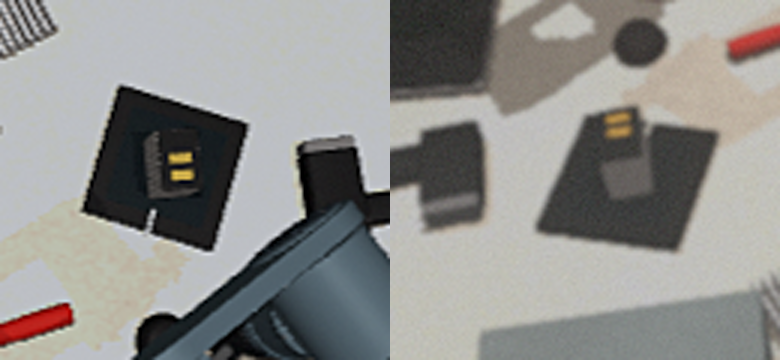

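The module stands upright on the pad at (567,-349), yaw 2.8°. Now I regrip it by the narrow ends.

Call:
{"op": "servo_tool", "data": {
  "motion": [
    [[7, 6, 0.3, -25, -1], [7, 6, 0.3, -25, -1], [7, 6, 0.3, -25, -1], [7, 6, 0.3, -25, -1]]
  ]
}}

```text
time_s: 12.1
eef_pos: [0.4821, -0.3521, 0.2027]
eef_rot: [-0.001, 0.831, 0.556, -0.0]
wrist_force: [-0.8, 0.9, 0.9]
opening: 1.001
grasp_force: 0.0
```

Call:
{"op": "servo_tool", "data": {
  "motion": [
    [[3.8, 8.3, 0.3, -25, -1], [3.8, 8.3, 0.3, -25, -1], [3.8, 8.3, 0.3, -25, -1], [3.8, 8.3, 0.3, -25, -1], [3.8, 8.3, 0.3, -25, -1]]
  ]
}}

```text
time_s: 12.6
eef_pos: [0.5716, -0.3496, 0.2006]
eef_rot: [-0.001, 0.694, 0.72, -0.0]
wrist_force: [-0.4, -0.6, 0.2]
opening: 1.001
grasp_force: 0.0
```

Call:
{"op": "servo_tool", "data": {
  "motion": [
    [[0, 0, 0, 0, -1]]
  ]
}}

```text
time_s: 12.7
eef_pos: [0.5716, -0.3499, 0.2013]
eef_rot: [-0.0, 0.694, 0.72, -0.0]
wrist_force: [-0.2, -0.3, 0.2]
opening: 0.997
grasp_force: 0.0
```

```bash
python3 -c "
from h import *
plan((568,-348.6,62,2.8,1))"
```

```text
t 12.70 now [ 571.6 -349.9  201.3] yaw 2.18 open 1.00 F [-0.2 -0.3  0.2] g 0.0
  -> [ 568. -349.   62.] 2.8: [0.14, -0.35, np.float64(13.93), -0.6] dist 139
```

Call:
{"op": "servo_tool", "data": {
  "motion": [
    [[0.1, -0.3, 3, -0.6, -1], [0.1, -0.3, 7, -0.6, -1], [0.1, -0.3, 10, -0.6, -1], [0.1, -0.3, 12.5, -0.6, -1], [0.1, -0.3, 13.9, -0.6, -1]]
  ]
}}

```text
time_s: 13.2
eef_pos: [0.5676, -0.3482, 0.0601]
eef_rot: [-0.002, 0.689, 0.725, -0.0]
wrist_force: [-0.7, 0.1, -0.7]
opening: 1.003
grasp_force: 0.0
```

Call:
{"op": "servo_tool", "data": {
  "motion": [
    [[0, 0, 0, 0, -0.6], [0, 0, 0, 0, -0.4], [0, 0, 0, 0, 0], [0, 0, 0, 0, 1], [0, 0, 0, 0, 1]]
  ]
}}

```text
time_s: 13.7
eef_pos: [0.5697, -0.349, 0.063]
eef_rot: [0.001, 0.688, 0.726, 0.0]
wrist_force: [0.9, -0.4, -3.1]
opening: 0.738
grasp_force: 67.0
```

Call:
{"op": "servo_tool", "data": {
  "motion": [
    [[0, 0, -0.2, 0, 1], [0, 0, -1, 0, 1], [0, 0, -4, 0, 1], [0, 0, -8, 0, 1], [0, 0, -12, 0, 1]]
  ]
}}

```text
time_s: 14.2
eef_pos: [0.5691, -0.3485, 0.1837]
eef_rot: [-0.0, 0.688, 0.726, -0.0]
wrist_force: [0.0, -0.1, -2.7]
opening: 0.744
grasp_force: 67.2
```

Run:
```python
from h import *
from scipy.optimize import minimize
W=cloud(pickle.load(open('top0.pkl','rb')))
c=shot('top','top3'); sc=pickle.load(open('sc0.pkl','rb'))
Ps=[cloud(x).reshape(-1,3)*1000 for x in (c,sc)]
for n,P in zip(('top','scene'),Ps):
    P=P[np.isfinite(P[:,0])]; P=P[(P[:,0]>385)&(P[:,0]<580)&(P[:,1]>240)&(P[:,1]<460)&(P[:,2]>25)&(P[:,2]<82)]
    def loc(p): x,y,a=p; d=P[:,:2]-[x,y]; C,S=np.cos(a),np.sin(a); return d@[C,S],d@[-S,C]
    sg=-2.5 if n=='top' else -1.5
    def f(p):
        X,Y=loc(p); k=(abs(X)>38)&(abs(X)<80); e=np.min(abs(Y[k][:,None]-np.array([-84,-28,28,84])-sg),1); return np.mean(np.minimum(e,8)**2)
    r=min((minimize(f,[478,y,a],method='Nelder-Mead',options=dict(initial_simplex=[[478,y,a],[480,y,a],[478,y+4,a],[478,y,a+.04]])) for y in(340,350,360) for a in(-.1,-.05,0)),key=lambda r:r.fun)
    X,Y=loc(r.x); k=abs(Y)<90; print(n,k.sum(),r.x.round(3),round(r.fun,2),'xext',np.percentile(X[k],[1,3,97,99]).round(1),'yext',np.percentile(Y[abs(X)<76],[1,99]).round(1))
im=cv2.resize(c['pixels'][195:262,145:226],None,fx=9,fy=9,interpolation=cv2.INTER_CUBIC); cv2.imwrite('pics/rack.png',im[:,:,::-1])
plan()
```

```text
top 1539 [ 4.82630e+02  3.47476e+02 -7.40000e-02] 3.45 xext [-78.9 -74.8  62.2  66.3] yext [-88.1 108.3]
scene 1425 [ 4.74918e+02  3.45258e+02 -7.30000e-02] 3.96 xext [-72.1 -66.9  74.6  76.5] yext [-87.4 113. ]
t 14.25 now [ 572.3 -351.1  192.9] yaw 3.10 open 0.74 F [ 3.5 -2.4  3.6] g 67.7
```

View pics/rack.png

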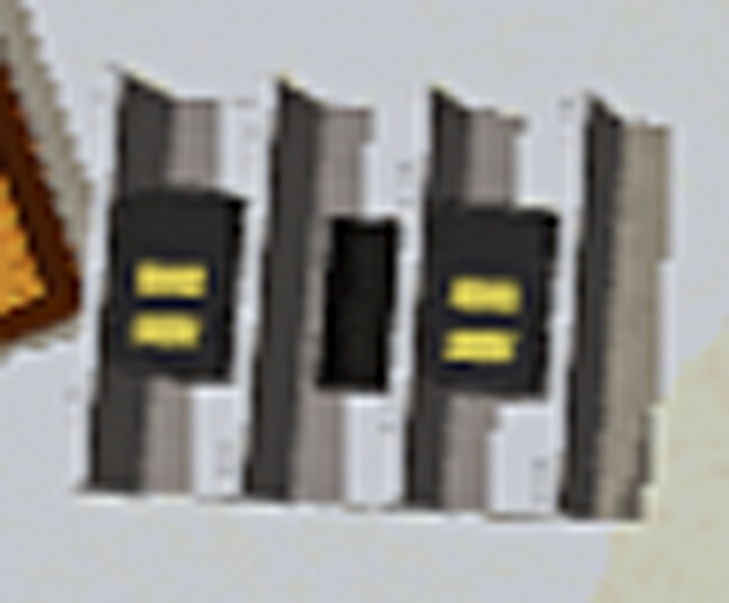

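Run:
```python
from h import *
a=pickle.load(open('top3.pkl','rb')); o=-a['R'].T@a['t']
def g(X,Y,z):
    u,v=(X+.5)/9-.5+145,(Y+.5)/9-.5+195
    r=a['R'].T@np.array([(u-a['cx'])/a['fx'],(v-a['cy'])/a['fy'],1]); return (o+r*(z-o[2])/r[2])[:2]*1000
S1,S2=g(332,218,.008),g(320,388,.008); print('seat left',S1,S2,np.linalg.norm(S1-S2),'mid',(S1+S2)/2)
e=(S1-S2)/np.linalg.norm(S1-S2); print('yaw',np.degrees(np.arctan2(e[1],e[0])))
n=np.array([-e[1],e[0]]); print('seat centre',(S1+S2)/2-20*n)
for (p,q,y) in (((120,75),(90,488),81),((278,85),(247,492),25),((432,92),(405,500),-31),((588,97),(560,515),-87)):
    A,B=g(*p,.075),g(*q,.075); d=(A-B)/np.linalg.norm(A-B); n=np.array([-d[1],d[0]]); print(y,'len',np.linalg.norm(A-B),'yaw',np.degrees(np.arctan2(d[1],d[0])),'centre',(A+B)/2-y*n)
```

```text
seat left [510.39224556 364.94116597] [447.12555815 368.86712056] 63.3883810734792 mid [478.75890185 366.90414327]
yaw -3.5508824046322776
seat centre [477.52020336 346.94253947]
81 len 147.1697033571081 yaw -3.237754617255035 centre [477.53381011 347.47426416]
25 len 144.87298990267666 yaw -3.7459298464207476 centre [476.57224435 347.18995917]
-31 len 144.99426719568046 yaw -3.4758743616078145 centre [476.04517681 347.54120576]
-87 len 148.34570344115787 yaw -3.8236786760410837 centre [475.07572476 348.16790493]
```

Call:
{"op": "servo_tool", "data": {
  "motion": [
    [[0, 0, 0, 0, 1], [0, 0, 0, 0, 1]]
  ]
}}

```text
time_s: 14.45
eef_pos: [0.5691, -0.3485, 0.1822]
eef_rot: [-0.0, 0.688, 0.726, -0.0]
wrist_force: [-0.5, 0.5, -4.7]
opening: 0.738
grasp_force: 67.6
```

```bash
python3 -c "
from h import *
plan((500,-200,220,1,1),(440,-20,220,-1,1),(445,160,220,-2.5,1),(476.7,347,200,-3.8,1))"
```

```text
t 14.45 now [ 569.1 -348.5  182.2] yaw 3.08 open 0.74 F [-0.5  0.5 -4.7] g 67.6
  -> [ 500. -200.  220.] 1.0: [15.2, -6.1, np.float64(-3.78), 2.1] dist 168
  -> [440. -20. 220.] -1.0: [18.1, -5.68, np.float64(-0.0), 2.0] dist 190
  -> [445. 160. 220.] -2.5: [18.01, 0.19, np.float64(-0.0), 1.5] dist 180
  -> [477. 347. 200.] -3.8: [18.82, 2.35, np.float64(2.0), 1.3] dist 191
```

Call:
{"op": "servo_tool", "data": {
  "motion": [
    [[2, -1, -1.5, 0.4, 1], [5, -2, -3, 0.8, 1], [8.5, -3.4, -3.8, 1.2, 1], [12, -4.8, -3.8, 1.6, 1], [15.2, -6.1, -3.8, 2.1, 1]]
  ]
}}

```text
time_s: 14.95
eef_pos: [0.4985, -0.1982, 0.2183]
eef_rot: [-0.002, 0.701, 0.713, -0.0]
wrist_force: [-0.0, 0.6, -2.3]
opening: 0.747
grasp_force: 67.6
```

Call:
{"op": "servo_tool", "data": {
  "motion": [
    [[3.6, -1.2, 0, 0.4, 1], [7.2, -2.4, 0, 0.8, 1], [10.8, -3.5, 0, 1.2, 1], [14.4, -4.6, 0, 1.6, 1], [18.1, -5.7, 0, 2, 1]]
  ]
}}

```text
time_s: 15.45
eef_pos: [0.4383, -0.0187, 0.2184]
eef_rot: [-0.002, 0.714, 0.7, -0.001]
wrist_force: [1.6, 0.7, -2.4]
opening: 0.742
grasp_force: 67.6
```

Call:
{"op": "servo_tool", "data": {
  "motion": [
    [[3.6, -0.4, 0, 0.3, 1], [7.2, -0.5, 0, 0.6, 1], [10.8, -0.4, 0, 0.9, 1], [14.4, -0.1, 0, 1.2, 1], [18, 0.2, 0, 1.5, 1]]
  ]
}}

```text
time_s: 15.95
eef_pos: [0.444, 0.161, 0.2185]
eef_rot: [-0.001, 0.723, 0.691, -0.001]
wrist_force: [1.1, 0.4, -1.5]
opening: 0.741
grasp_force: 67.6
```

Call:
{"op": "servo_tool", "data": {
  "motion": [
    [[4, 0.5, 0.4, 0.3, 1], [8.5, 1, 0.8, 0.6, 1], [13, 1.6, 1.4, 0.9, 1], [16.8, 2.1, 1.8, 1.2, 1], [18.8, 2.4, 2, 1.3, 1]]
  ]
}}

```text
time_s: 16.45
eef_pos: [0.476, 0.3487, 0.1973]
eef_rot: [-0.001, 0.73, 0.684, -0.002]
wrist_force: [1.0, -0.6, -2.1]
opening: 0.738
grasp_force: 67.6
```

Call:
{"op": "servo_tool", "data": {
  "motion": [
    [[0, 0, 0, 0, 1], [0, 0, 0, 0, 1]]
  ]
}}

```text
time_s: 16.65
eef_pos: [0.4763, 0.3459, 0.1981]
eef_rot: [-0.001, 0.73, 0.684, -0.002]
wrist_force: [-0.4, -0.1, -4.3]
opening: 0.74
grasp_force: 67.6
```

```bash
python3 -c "
from h import *
plan((476.7,347.2,130,-3.8,1))"
```

```text
t 16.65 now [476.3 345.9 198.1] yaw -3.76 open 0.74 F [-0.4 -0.1 -4.3] g 67.6
  -> [477. 347. 130.] -3.8: [0.13, 0.03, np.float64(6.81), 0.0] dist 68
```

Call:
{"op": "servo_tool", "data": {
  "motion": [
    [[0.1, 0, 2, 0, 1], [0.1, 0, 4.5, 0, 1], [0.1, 0, 6.8, 0, 1], [0.1, 0, 6.8, 0, 1], [0.1, 0, 6.8, 0, 1]]
  ]
}}

```text
time_s: 17.15
eef_pos: [0.4775, 0.3463, 0.1321]
eef_rot: [-0.0, 0.731, 0.683, -0.001]
wrist_force: [0.2, 0.3, -3.0]
opening: 0.739
grasp_force: 67.5
```

Call:
{"op": "servo_tool", "data": {
  "motion": [
    [[0, 0, 0.7, 0, 1], [0, 0, 1.4, 0, 1], [0, 0, 1.7, 0, 1], [0, 0, 2, 0, 1], [0, 0, 2, 0, 1]]
  ]
}}

```text
time_s: 17.65
eef_pos: [0.4774, 0.3473, 0.1119]
eef_rot: [-0.0, 0.73, 0.683, -0.0]
wrist_force: [-0.6, 0.3, -4.1]
opening: 0.74
grasp_force: 67.5
```

```bash
python3 -c "
from h import *
plan((476.7,347,58,-3.8,1)); a=shot('top','top4'); b=shot('scene','sc4')
im=np.hstack([cv2.resize(a['pixels'][180:270,140:230],None,fx=4.4,fy=4.4,interpolation=2),cv2.resize(b['pixels'][150:240,330:420],None,fx=4.4,fy=4.4,interpolation=2)])
cv2.imwrite('pics/crop4.png',im[:,:,::-1])"
```

```text
t 17.65 now [477.4 347.3 111.9] yaw -3.81 open 0.74 F [-0.6  0.3 -4.1] g 67.5
  -> [477. 347.  58.] -3.8: [-0.04, -0.07, np.float64(5.39), -0.0] dist 54
```

View pics/crop4.png

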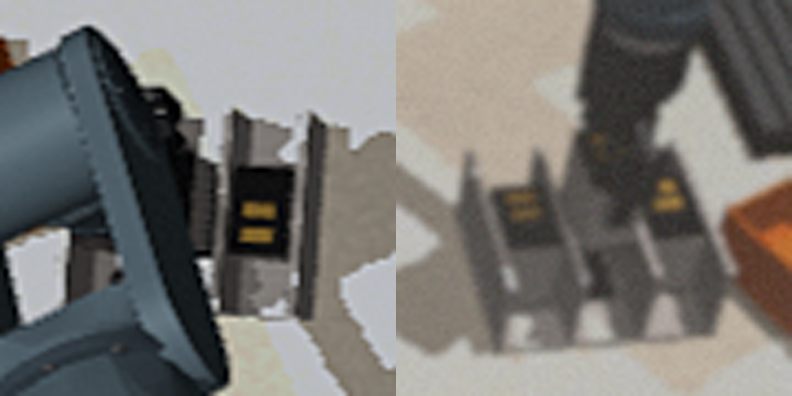

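The module hangs in the middle bay, between the walls (scene crop (600,180)), with no contact force. I continue down.

Call:
{"op": "servo_tool", "data": {
  "motion": [
    [[0, 0, 1, 0, 1], [0, 0, 2, 0, 1], [0, 0, 3, 0, 1], [0, 0, 4, 0, 1], [0, 0, 4, 0, 1]]
  ]
}}

```text
time_s: 18.25
eef_pos: [0.4762, 0.3467, 0.0698]
eef_rot: [-0.001, 0.73, 0.683, -0.002]
wrist_force: [-1.1, -0.0, -2.9]
opening: 0.742
grasp_force: 67.5
```

Call:
{"op": "servo_tool", "data": {
  "motion": [
    [[0, 0, 0.5, 0, 1], [0, 0, 1, 0, 1], [0, 0, 1.3, 0, 1], [0, 0, 1.3, 0, 1]]
  ]
}}

```text
time_s: 18.65
eef_pos: [0.4775, 0.3472, 0.0589]
eef_rot: [-0.0, 0.73, 0.683, -0.0]
wrist_force: [-0.3, -0.3, -3.3]
opening: 0.743
grasp_force: 67.5
```

Call:
{"op": "servo_tool", "data": {
  "motion": [
    [[0, 0, 0.1, 0, 1], [0, 0, 0.1, 0, 1]]
  ]
}}

```text
time_s: 18.85
eef_pos: [0.4778, 0.3475, 0.0584]
eef_rot: [0.0, 0.73, 0.683, 0.0]
wrist_force: [-0.4, 0.7, -3.3]
opening: 0.742
grasp_force: 67.5
```

Call:
{"op": "servo_tool", "data": {
  "motion": [
    [[0, 0, 0.1, 0, 1], [0, 0, 0.1, 0, 1]]
  ]
}}

```text
time_s: 19.05
eef_pos: [0.4777, 0.3474, 0.0573]
eef_rot: [0.0, 0.73, 0.683, 0.0]
wrist_force: [-0.6, 0.1, -3.1]
opening: 0.744
grasp_force: 67.5
```

Call:
{"op": "servo_tool", "data": {
  "motion": [
    [[0, 0, 0.1, 0, 1], [0, 0, 0.1, 0, 1]]
  ]
}}

```text
time_s: 19.25
eef_pos: [0.4779, 0.3475, 0.0569]
eef_rot: [0.0, 0.73, 0.683, 0.0]
wrist_force: [-2.1, -0.7, 3.4]
opening: 0.743
grasp_force: 67.9
```

Call:
{"op": "servo_tool", "data": {
  "motion": [
    [[0, 0, 0.1, 0, 1], [0, 0, 0.1, 0, 1]]
  ]
}}

```text
time_s: 19.45
eef_pos: [0.4779, 0.3475, 0.0569]
eef_rot: [0.0, 0.73, 0.683, 0.0]
wrist_force: [-4.8, -2.4, 11.1]
opening: 0.738
grasp_force: 69.2
```

Call:
{"op": "servo_tool", "data": {
  "motion": [
    [[0, 0, -0.2, 0, 0], [0, 0, -0.2, 0, -1], [0, 0, -0.2, 0, -1], [0, 0, -0.2, 0, -1], [0, 0, -0.2, 0, -1]]
  ]
}}

```text
time_s: 19.95
eef_pos: [0.4778, 0.3474, 0.0572]
eef_rot: [0.0, 0.73, 0.683, 0.0]
wrist_force: [-0.9, 0.7, 1.0]
opening: 0.997
grasp_force: 0.0
```

Call:
{"op": "servo_tool", "data": {
  "motion": [
    [[0, 0, -2, 0, -1], [0, 0, -5, 0, -1], [0, 0, -9, 0, -1], [0, 0, -14, 0, -1], [0, 0, -19, 0, -1]]
  ]
}}

```text
time_s: 20.45
eef_pos: [0.4772, 0.3471, 0.2486]
eef_rot: [-0.0, 0.73, 0.683, -0.001]
wrist_force: [0.8, 0.3, 0.7]
opening: 1.002
grasp_force: 0.0
```

Call:
{"op": "servo_tool", "data": {
  "motion": [
    [[-4, 0, -4, 0, -1], [-8, 0, -8, 0, -1], [-12, 0, -10, 0, -1], [-12, 0, -10, 0, -1]]
  ]
}}

```text
time_s: 20.85
eef_pos: [0.4711, 0.2249, 0.3517]
eef_rot: [0.002, 0.731, 0.682, 0.003]
wrist_force: [0.5, 0.4, -1.0]
opening: 1.0
grasp_force: 0.0
```

Run:
```python
from h import *
a=shot('top','top5'); b=shot('scene','sc5')
W=cloud(a)*1000; d=W[...,:2]-[537.5,-21.2]; r=np.radians(2.73); X=d@[np.cos(r),np.sin(r)]; Y=d@[-np.sin(r),np.cos(r)]; Z=W[...,2]
k=(abs(Y)<42)&(X>70)&(X<170)&(Z>150)&(Z<260); print('bar?',k.sum(),np.percentile(np.c_[X[k],Z[k]],[5,25,50,75,95],axis=0).round(1).tolist())
k=(abs(Y)<80)&(X>30)&(X<110)&(Z>130)&(Z<270); A=np.c_[X[k],Z[k]]; print('lid',k.sum(), A[np.argsort(A[:,1])][::max(1,k.sum()//12)].round(0).tolist())
im=np.hstack([cv2.resize(a['pixels'][180:270,140:230],None,fx=4.4,fy=4.4,interpolation=2),cv2.resize(b['pixels'][150:240,330:420],None,fx=4.4,fy=4.4,interpolation=2)])
cv2.imwrite('pics/crop5.png',im[:,:,::-1]); plan()
```

```text
bar? 356 [[71.1, 206.8], [74.6, 224.0], [78.9, 230.2], [120.9, 240.3], [128.1, 245.4]]
lid 1001 [[56.0, 130.0], [58.0, 143.0], [61.0, 156.0], [63.0, 168.0], [66.0, 180.0], [68.0, 192.0], [70.0, 204.0], [74.0, 215.0], [75.0, 225.0], [95.0, 234.0], [76.0, 241.0], [82.0, 244.0], [77.0, 249.0]]
t 20.95 now [470.3 226.8 348.5] yaw -3.95 open 1.00 F [-0.3  0.5  0.6] g 0.0
```

View pics/crop5.png

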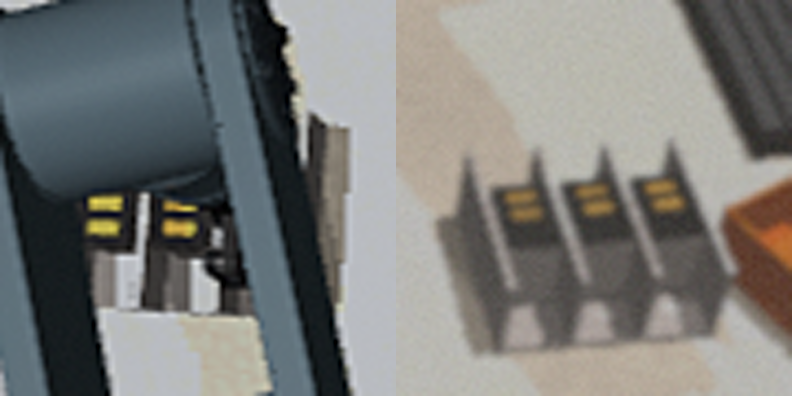

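The module is seated in the middle bay, its label level with its neighbours' (scene crop (595,200)). The lid lies at its stop, with the bar at about (662,-15,224).

```bash
python3 -c "
from h import *
plan((662.4,-15.2,345,2.73,2),(662.4,-15.2,231,2.73,1))"
```

```text
t 20.95 now [470.3 226.8 348.5] yaw -3.95 open 1.00 F [-0.3  0.5  0.6] g 0.0
  -> [566. 106. 347.] -0.6: [-11.41, 10.42, np.float64(0.18), -3.3] dist 155
  -> [662. -15. 345.] 2.7: [-12.0, 9.73, np.float64(0.18), -3.3] dist 155
  -> [662. -15. 231.] 2.7: [-0.0, -0.0, np.float64(11.4), 0.0] dist 114
```

Call:
{"op": "servo_tool", "data": {
  "motion": [
    [[-3, 2.8, 0, -1, -1], [-6, 5.4, 0.2, -2, -0.5], [-9, 8.2, 0.2, -3, 0], [-11.4, 10.4, 0.2, -3.3, 0.4], [-11.4, 10.4, 0.2, -3.3, 0.4]]
  ]
}}

```text
time_s: 21.45
eef_pos: [0.5675, 0.105, 0.3425]
eef_rot: [-0.001, 0.711, 0.703, -0.001]
wrist_force: [-0.3, 0.1, -0.6]
opening: 0.336
grasp_force: 0.0
```

Call:
{"op": "servo_tool", "data": {
  "motion": [
    [[-3, 2.5, 0.2, -1, 0.4], [-6, 5, 0.2, -2, 0.4], [-9, 7.5, 0.2, -3, 0.4], [-12, 9.7, 0.2, -3.3, 0.4], [-12, 9.7, 0.2, -3.3, 0.4]]
  ]
}}

```text
time_s: 21.95
eef_pos: [0.6631, -0.0159, 0.3402]
eef_rot: [-0.001, 0.691, 0.723, -0.001]
wrist_force: [-0.9, -0.1, -0.3]
opening: 0.303
grasp_force: 0.0
```

Call:
{"op": "servo_tool", "data": {
  "motion": [
    [[0, 0, 0, 0, 0.4], [0, 0, 0, 0, 0.4]]
  ]
}}

```text
time_s: 22.15
eef_pos: [0.6612, -0.0119, 0.3422]
eef_rot: [-0.001, 0.689, 0.725, -0.0]
wrist_force: [1.0, 1.2, 0.4]
opening: 0.3
grasp_force: 0.0
```

```bash
python3 -c "
from h import *
plan((662.4,-15.2,231,2.73,1))"
```

```text
t 22.15 now [661.2 -11.9 342.2] yaw 2.87 open 0.30 F [1.  1.2 0.4] g 0.0
  -> [662. -15. 231.] 2.7: [-0.33, 0.1, np.float64(11.12), 0.1] dist 111
```

Call:
{"op": "servo_tool", "data": {
  "motion": [
    [[-0.3, 0.1, 3, 0, 0.4], [-0.3, 0.1, 6, 0, 0.4], [-0.3, 0.1, 8, 0, 0.4], [-0.3, 0.1, 9.5, 0, 0.4], [-0.3, 0.1, 11, 0, 0.4]]
  ]
}}

```text
time_s: 22.65
eef_pos: [0.6628, -0.0155, 0.2329]
eef_rot: [0.0, 0.689, 0.725, 0.0]
wrist_force: [-0.4, -0.2, 0.4]
opening: 0.299
grasp_force: 0.0
```

Call:
{"op": "servo_tool", "data": {
  "motion": [
    [[0, 0, 0, 0, 0.6], [0, 0, 0, 0, 1], [0, 0, 0, 0, 1], [0, 0, 0, 0, 1]]
  ]
}}

```text
time_s: 23.05
eef_pos: [0.6613, -0.0162, 0.2324]
eef_rot: [-0.002, 0.69, 0.724, -0.001]
wrist_force: [-5.2, 1.3, -5.8]
opening: 0.115
grasp_force: 58.5
```

Call:
{"op": "servo_tool", "data": {
  "motion": [
    [[0, -2.5, -1.1, 0, 1], [0, -5, -1.8, 0, 1], [0, -7.7, -2, 0, 1], [0, -10.3, -1.7, 0, 1], [0, -12.8, -1, 0, 1]]
  ]
}}

```text
time_s: 23.55
eef_pos: [0.5369, -0.0221, 0.247]
eef_rot: [0.003, 0.69, 0.724, 0.003]
wrist_force: [2.3, 4.3, 14.8]
opening: 0.115
grasp_force: 62.5
```

Call:
{"op": "servo_tool", "data": {
  "motion": [
    [[0, -2.4, 1.1, 0, 1], [0, -4.5, 2.7, 0, 1], [0, -6.4, 4.6, 0, 1], [0, -7.9, 6.8, 0, 1], [0, -8.7, 8.4, 0, 1]]
  ]
}}

```text
time_s: 24.05
eef_pos: [0.4475, -0.027, 0.1601]
eef_rot: [0.001, 0.69, 0.724, 0.0]
wrist_force: [-2.6, 1.8, 3.4]
opening: 0.112
grasp_force: 65.5
```

Call:
{"op": "servo_tool", "data": {
  "motion": [
    [[0, -0.2, 0.5, 0, 1], [0, -0.3, 0.8, 0, 1], [0, -0.3, 0.8, 0, 1]]
  ]
}}

```text
time_s: 24.35
eef_pos: [0.4444, -0.0271, 0.1516]
eef_rot: [-0.001, 0.69, 0.724, -0.001]
wrist_force: [-6.9, 0.8, 1.0]
opening: 0.114
grasp_force: 66.2
```

Call:
{"op": "servo_tool", "data": {
  "motion": [
    [[0, 0, 0, 0, 0.3], [0, 0, 0, 0, 0], [0, 0, 0, 0, 0], [0, 0, -2, 0, 0], [0, 0, -6, 0, 0]]
  ]
}}

```text
time_s: 24.85
eef_pos: [0.4435, -0.0269, 0.2097]
eef_rot: [-0.003, 0.69, 0.724, -0.001]
wrist_force: [1.6, 0.2, 0.1]
opening: 0.503
grasp_force: 0.0
```

Call:
{"op": "servo_tool", "data": {
  "motion": [
    [[-3, -1, -4, 0, 0], [-8, -2, -6, 0, 0], [-13, -3, -6, 0, 0], [-18, -4, -6, 0, 0], [-22, -4, -6, 0, 0]]
  ]
}}

```text
time_s: 25.35
eef_pos: [0.4155, -0.2515, 0.2725]
eef_rot: [0.001, 0.69, 0.724, -0.0]
wrist_force: [1.3, 0.7, 0.9]
opening: 0.5
grasp_force: 0.0
```

Call:
{"op": "servo_tool", "data": {
  "motion": [
    [[0, 0, 0, 0, 0], [0, 0, 0, 0, 0], [0, 0, 0, 0, 0]]
  ]
}}

```text
time_s: 25.65
eef_pos: [0.416, -0.2483, 0.2712]
eef_rot: [-0.0, 0.69, 0.724, 0.0]
wrist_force: [-0.0, -1.0, 0.1]
opening: 0.497
grasp_force: 0.0
```

Run:
```python
from h import *
a=shot('top','top6'); b=shot('scene','sc6'); plan()
W=cloud(a)*1000; d=W[...,:2]-[537.5,-21.2]; r=np.radians(2.73); X=d@[np.cos(r),np.sin(r)]; Y=d@[-np.sin(r),np.cos(r)]; Z=W[...,2]
k=(abs(Y)<42)&(X<-86)&(X>-100)&(Z>120)&(Z<260); print('bar',k.sum(),np.median(X[k]),np.median(Z[k]))
for x in(-80,-40,0,30): k=(abs(Y)<85)&(abs(X-x)<8)&(Z<120); print(x,np.median(Z[k]))
c,s=np.cos(np.radians(-3.8)),np.sin(np.radians(-3.8)); d=W[...,:2]-[476.7,347.2]; X=d@[c,s];Y=d@[-s,c]
k=(abs(X)<50)&(abs(Y)<23)&(Z>68)&(Z<90); print('mod',k.sum(),cv2.minAreaRect(np.c_[X[k],Y[k]].astype(np.float32)),np.median(Z[k]))
im=np.hstack([a['pixels'][150:270,140:340],b['pixels'][150:270,220:420]]); im=cv2.resize(im,None,fx=2,fy=2,interpolation=2)
cv2.imwrite('pics/fin.png',im[:,:,::-1])
```

```text
t 25.75 now [ 416.2 -247.9  271.4] yaw 2.88 open 0.50 F [-0.5  0.4 -0.3] g 0.0
bar 112 -93.40802428544795 147.42173907524477
-80 100.29862716724236
-40 100.32053520064886
0 100.65922441686837
30 100.30243752350923
mod 277 ((2.311969757080078, 0.024705886840820312), (64.09671783447266, 43.56535720825195), 1.8120523691177368) 77.87183182541462
```

View pics/fin.png

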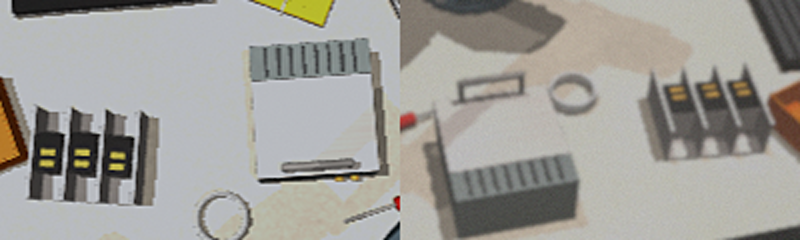

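The lid is flat at 100 mm all over, so it is shut. The module is on the foot pad (top at 78 mm, 2 mm off centre along the bay), and the arm is clear.

```bash
python3 -c "
from bench import ctrl
print(ctrl.hand_in())"
```

```text
the job is handed in; nothing more can be done
None
```

I handed the job in at about 26 s: the module stood on the scan pad, let go, and is now upright on the rubber foot pad in the rack's middle bay, about 2 mm off centre. The lid is shut and the arm is clear; hand-in returned no verdict.

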